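# Nest the plastic beakers on the tray

### The arm

A 7-joint arm with a two-finger parallel gripper is mounted at the origin on the work surface. World frame = base frame: x ahead of the robot, y to its left, z up, the work surface at z = 0. Lengths are in m, angles in rad, forces in N, time in s.
With the tool pointing down it reaches from about 0.425 to 0.925 m from the base axis. Payload 6.8 kg.
Tool frame: the origin (TCP) lies midway between the tips of the shut fingers; the grasp point (between the pads) lies 19 mm behind it; z points along the fingers, y is the line along which they close (so a half turn about z gives the same grasp; the last joint's range is limited). The gripper opens to 88 mm and grips with 3 to 60 N. Pads are 20 mm wide; open, the fingers measure 115 mm over their backs; the gripper's body (75 mm by 178 mm) begins 61 mm behind the grasp point.
Start: joints at [1.164, 0.477, 0.022, 1.555, -0.011, 1.109, -0.083], TCP at [0.199, -0.645, 0.197] pointing down, gripper open.
Joint ranges: [-2.96, 2.96], [-0.34, 2.1], [-1.41, 1.46], [0.24, 2.44], [-1.37, 4.51], [0.17, 1.92], [-2.96, 2.96]. Speed limits (rad/s): [2.39, 2.39, 3.14, 3.14, 3.14, 3.14, 3.14].

### API

Orientations are given as a rotation vector (axis times angle).
In Python, from workcell import * gives the robot as it stands. The module is installed in compiled form; this text tells all that it offers.
- The arm moves only by the tool jog_arm, never from a script. Its argument "commands" is a list of rows, each a list of 7 numbers: the shift along the tool's x, y, z normalised to -1 to 1, where 1 is 0.25 m, then the turn, a rotation vector about the tool's x, y, z normalised to -1 to 1, where 1 is 60 degrees, then the opening, from 0 (shut) to 1 (fully open). In form: [[dx, dy, dz, ax, ay, az, jaw], ...]. A call has 1 to 5 rows; each row shifts and turns the commanded pose from where the row before left it, along the tool's axes as they then stand; what a row does not reach is not made up. A row lasts 1/10 s, in which the tool goes at most 50 mm and 8.59 degrees, less where a joint would pass 70% of its speed; a pose out of reach is approached as far as the arm can. A call with a number of a shift or a turn outside -1 to 1 is refused whole. A call with a gripper value outside its range is refused whole. The fingers move at their own pace and stop on an object; the grip force is fixed at half the most. Time passes only in rows, so rows that do not move let the fingers close. It gives the time, the measured TCP pose, the force, the opening and the grip force at its end, in the units of the state.
- get_obs(): the state, without advancing time (a new reading comes with each control period).
- read_camera(name): name is "side" or "top" or "wrist"; returns the picture (384x512x3 uint8, red, green, blue); there is no depth.
- calibration(name): a dict with "camera_matrix" (3x3 intrinsics, pixels), "R" (3x3) and "t" (3): a world point X has camera coordinates R X + t; the wrist camera has in their place "tool_from_camera" (4x4, takes a point from camera to tool coordinates, whose origin is the TCP and whose axes are the flange's). Camera axes: x right, y down, z forward; pixel columns grow to the right and rows downward; lengths in m; the calibration is good to about 2 mm. A picture is of the moment at which its call begins: read the wrist's pose just before it. calibration takes no time and is no camera call.
- hand_in(): hands the job in; it is judged then, once.
The state is a dict: "time_s": time; "joints": joint angles; "joint_velocities": joint speeds; "effort": joint torques, N m; "position": TCP position; "orientation": TCP orientation; "ft_force": force on the tool from outside, world axes, zero at the start; "torque": the same for the moment, N m; "gripper_width": finger opening in m; "grasp_force": force on a finger pad.
Only numpy, scipy, OpenCV 4.12 (cv2) and the standard library are available. Lean on these libraries where they do the work, as an engineer would, in place of code of your own. Each camera call takes 0.05 s, during which the arm holds its last target. There are 200 camera calls.

### The job

Clear the three handleless plastic beakers onto the shallow metal tray as a single upright nest: one standing flat on the tray's floor and the others set one inside the next. Lower each one gently and stop as soon as it meets the wall of the one below; do not drop it in or press it down, or they wedge tight. Leave everything else on the bench where it is.

Things in the scene. Friction and masses are not known exactly. Their poses are not given: they have to be found in the camera images.
- beaker1_mid (a point): Centre, half-way up, of a plain white plastic beaker without handle, one of three alike: a hollow cone frustum 115 mm high, 68 mm across the rim, 48 mm across the foot, wall 4 mm (5 degrees of taper each side), open at the top, about 110 g. Rim 57.5 mm above this point, foot 57.5 mm below; z is its axis, up.
- beaker2_mid (a point): Centre, half-way up, of the second beaker, same shape and size as beaker1. Set upright into another, a beaker meets that one's wall all round, and rests by its own weight, when its rim (and foot) is about 45 to 48 mm above the rim (and foot) of the one below; it never reaches the bottom.
- beaker3_mid (a point): Centre, half-way up, of the third beaker, same shape and size as beaker1. The walls hardly give: set down slowly (20 mm/s or so) and let go at first touch, or a few mm above, a beaker rests loosely; pushed on with 15 N or more, lowered fast or let fall from over 10 mm, it wedges and stays gripped by the one below.
- tray: Shallow plain metal tray with a flat floor, loose on the bench: 250 mm along its x, 190 mm along its y, 20 mm high, 700 g. Origin at the centre of its underside; its floor's upper face is 4 mm above; walls 4 mm thick with a rolled rim.
- mug: Bystander: white china mug with straight sides and a handle at its +y side, 80 mm across, 88 mm high. Origin under its centre.
- canister: Bystander: straight-sided steel seasoning canister with a pierced lid, 75 mm across, 122 mm high. Origin under its centre.
- spray: Bystander: white spray bottle, 86 mm across, 215 mm high. Origin under its centre.
- sauce: Bystander: black squeeze bottle, 58 mm across, 167 mm high. Origin under its centre.
- soup_cup: Bystander: low white two-handled soup cup, 106 mm across (150 mm over the handles), 55 mm high. Origin under its centre.
- turner: Bystander: steel turner with a black handle lying on the bench, 260 mm long along its x. Origin under its middle.

How it is judged:
By the outcome, as a careful person would: the job done as asked, in the order asked, and still so for the second after the job is handed in, with the robot touching nothing.
It also fails if it takes over 67 s, if anything falls off the work surface, if the arm or the gripper's body presses on something with over 40 N, if the wrist force passes 120 N, or if a joint passes its speed limit or range.

## Working session

There is one attempt and no reset: what is moved stays moved. The work goes in short steps, Python scripts to look and compute and a tool call to move; the robot and the scene stay as the last step left them, time stands still between calls to the robot, and variables do not carry over. Pictures are saved under pics/ and viewed, at most 10 in all, crops included, and the job is handed in when it is done.

Besides the shell and the picture viewer there is one more tool, called after "Call:" by a JSON object that holds its "fn" and its "kwargs". jog_arm: Moves the arm, as the interface text tells. Scaled input: -1 to 1 covers 0.25 m each way for a shift and 60 degrees each way for a turn. Its arguments: {"type":"object","properties":{"commands":{"type":"array"}},"required":["commands"]}

```bash
mkdir -p pics; python3 - <<'E'
from workcell import *
import cv2,numpy as np
o=get_obs();print(o['position'],o['orientation'],o['gripper_width'],o['time_s'])
for n in("top","side"):
    im=read_camera(n);cv2.imwrite(f"pics/{n}0.png",im[:,:,::-1]);c=calibration(n);print(n,c['camera_matrix'],c['R'],c['t'])
print(calibration("wrist"))
E
```

```text
[ 0.19850434 -0.64447715  0.19622164] [-3.10488145e+00 -4.67404587e-01  5.75260721e-04] 0.08762973535476105 0.0
top [[398.94329438   0.         252.79866672]
 [  0.         398.94329438 193.560634  ]
 [  0.           0.           1.        ]] [[ 0.00394408 -0.99997896  0.00515027]
 [-0.99819627 -0.00424548 -0.05988481]
 [ 0.05990541 -0.00490479 -0.99819201]] [-0.01365137  0.55204458  1.27342459]
side [[373.02524534   0.         252.05079989]
 [  0.         373.02524534 196.01866902]
 [  0.           0.           1.        ]] [[-0.70387455 -0.71020792 -0.01285837]
 [-0.37517434  0.387078   -0.84226768]
 [ 0.60316237 -0.58802665 -0.53890613]] [0.37254687 0.26102193 1.0266539 ]
{'camera_matrix': array([[280.41452995,   0.        , 252.51492994],
       [  0.        , 280.41452995, 191.72456269],
       [  0.        ,   0.        ,   1.        ]]), 'tool_from_camera': array([[ 1.41670218e-03, -9.63952028e-01, -2.66072322e-01,
         7.34588177e-02],
       [ 9.99998874e-01,  1.23377428e-03,  8.54660007e-04,
        -1.13341896e-03],
       [-4.95578060e-04, -2.66073233e-01,  9.63952690e-01,
        -1.87775255e-01],
       [ 0.00000000e+00,  0.00000000e+00,  0.00000000e+00,
         1.00000000e+00]])}
```

View pics/top0.png

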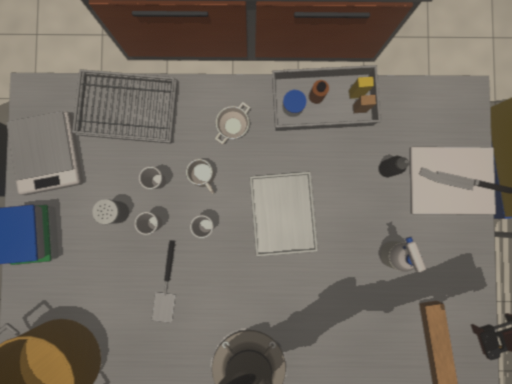

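View pics/side0.png

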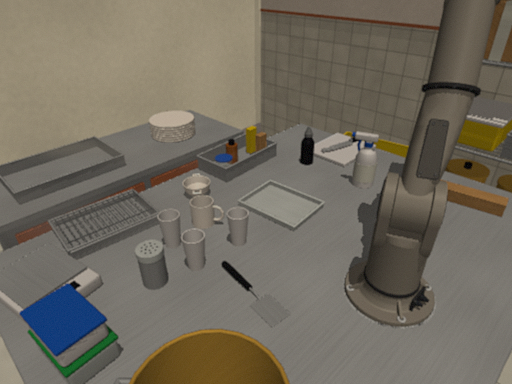

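The top view shows beakers at (150,178), (147,223) and (202,227). The mug is at (200,172), the canister at (105,211) and the tray at (283,213). The side view agrees, with all three beakers upright.

```bash
cat > h.py <<'E'
from workcell import *
import cv2,numpy as np
from scipy.spatial.transform import Rotation as Ro
def ray(n,uv,z,obs=None):
    c=calibration(n);K=c['camera_matrix']
    d=np.linalg.solve(K,[uv[0],uv[1],1.])
    if n=='wrist':
        T=c['tool_from_camera'];Rw=Ro.from_rotvec(obs['orientation']).as_matrix()
        o=Rw@T[:3,3]+obs['position'];d=Rw@T[:3,:3]@d
    else:
        o=-c['R'].T@c['t'];d=c['R'].T@d
    return o+d*(z-o[2])/d[2]
def proj(n,X):
    c=calibration(n);p=c['camera_matrix']@(c['R']@np.array(X)+c['t']);return p[:2]/p[2]
E
python3 - <<'E'
from h import *
im=cv2.imread('pics/top0.png')
cv2.imwrite('pics/crop0.png',cv2.resize(im[145:265,85:325],None,fx=3.3,fy=3.3,interpolation=cv2.INTER_CUBIC))
for uv in((150,178),(147,223),(202,227)): print(ray('top',uv,.115).round(3))
for uv in((252,176),(310,174),(315,252),(257,254)): print('tray',ray('top',uv,.02).round(3))
for uv in((200,172),):print('mug',ray('top',uv,.088).round(3))
E
```

```text
[0.591 0.297 0.115]
[0.457 0.303 0.115]
[0.446 0.14  0.115]
tray [ 0.609 -0.009  0.02 ]
tray [ 0.616 -0.196  0.02 ]
tray [ 0.365 -0.211  0.02 ]
tray [ 0.358 -0.026  0.02 ]
mug [0.613 0.151 0.088]
```

View pics/crop0.png

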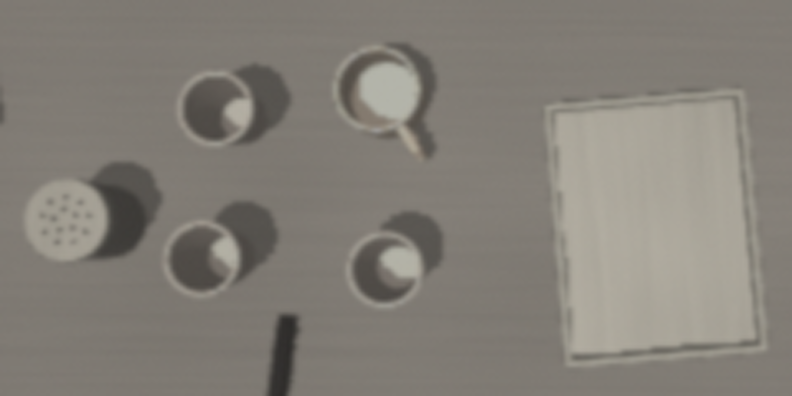

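Call:
{"fn": "jog_arm", "kwargs": {"commands": [[0,0,-0.16,0,0,0,1],[0,0,-0.16,0,0,0,1],[0,0,-0.16,0,0,0,1],[0.145,-0.125,0,0,0,0,1],[0.145,-0.125,0,0,0,0,1]]}}

```text
time_s: 0.6
position: [0.2493, -0.5643, 0.3181]
orientation: [3.105, 0.462, 0.001]
ft_force: [1.8, 0.8, -0.3]
gripper_width: 0.0879
grasp_force: 0.0
```

Call:
{"fn": "jog_arm", "kwargs": {"commands": [[0.145,-0.125,0,0,0,0,1],[0.145,-0.125,0,0,0,0,1],[0.145,-0.125,0,0,0,0,1],[0.145,-0.125,0,0,0,0,1],[0.145,-0.125,0,0,0,0,1]]}}

```text
time_s: 1.1
position: [0.3773, -0.3594, 0.317]
orientation: [-3.107, -0.467, 0.0]
ft_force: [0.7, -0.4, -0.4]
gripper_width: 0.0884
grasp_force: 0.0
```

Call:
{"fn": "jog_arm", "kwargs": {"commands": [[0.145,-0.125,0,0,0,0,1],[0.145,-0.125,0,0,0,0,1],[0.145,-0.125,0,0,0,0,1],[0.145,-0.125,0,0,0,0,1],[0,0,0,0,0,0,1]]}}

```text
time_s: 1.6
position: [0.4817, -0.1919, 0.3171]
orientation: [-3.101, -0.485, -0.002]
ft_force: [0.0, 0.2, -1.0]
gripper_width: 0.0878
grasp_force: 0.0
```

Call:
{"fn": "jog_arm", "kwargs": {"commands": [[0.0325,-0.164,0.0585,0,0,0,1],[0.0325,-0.164,0.0585,0,0,0,1],[0.0325,-0.164,0.0585,0,0,0,1],[0.0325,-0.164,0.0585,0,0,0,1],[0.0325,-0.164,0.0585,0,0,0,1]]}}

```text
time_s: 2.1
position: [0.4564, 0.0096, 0.2434]
orientation: [3.106, 0.466, -0.0]
ft_force: [0.5, 0.5, -0.8]
gripper_width: 0.0878
grasp_force: 0.0
```

Call:
{"fn": "jog_arm", "kwargs": {"commands": [[0.0325,-0.164,0.0585,0,0,0,1],[0.0325,-0.164,0.0585,0,0,0,1],[0.0325,-0.164,0.0585,0,0,0,1],[0,0,0,0,0,0,1]]}}

```text
time_s: 2.5
position: [0.4418, 0.1383, 0.1987]
orientation: [-3.103, -0.48, 0.004]
ft_force: [0.4, -0.0, 0.0]
gripper_width: 0.0879
grasp_force: 0.0
```

```bash
cat >> h.py <<'E'
def go(p,obs):
    Rw=Ro.from_rotvec(obs['orientation']).as_matrix();d=Rw.T@(np.array(p)-obs['position'])
    print('norm shift',(d/.25).round(3),'from',obs['position'].round(4));return d
def aim(obs): # turn making the tool point straight down, norm
    Rw=Ro.from_rotvec(obs['orientation']).as_matrix()
    v=np.cross([0,0,1.],Rw.T@[0,0,-1.]);print('turn norm',(v/(np.pi/3)).round(4))
E
python3 - <<'E'
from h import *
o=get_obs();im=read_camera('wrist');cv2.imwrite('pics/w1.png',im[:,:,::-1])
print(o['position'],o['joints'].round(2) if hasattr(o['joints'],'round') else o['joints']);aim(o)
E
```

```text
[0.44184451 0.1383162  0.19872627] [ 0.11  0.17 -0.6   2.01  0.11  1.   -1.81]
turn norm [-0.0023  0.0021  0.    ]
```

View pics/w1.png

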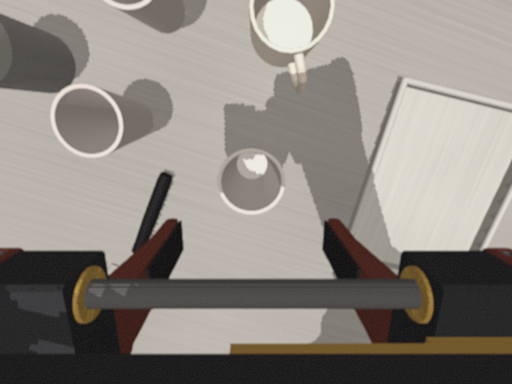

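The wrist view shows beaker C's rim centred near (252,181), between the fingers. B's rim is near (87,121).

```bash
python3 - <<'E'
from h import *
o=get_obs()
for uv in((252,181),(218,181),(285,181),(87,121)):print(ray('wrist',uv,.115,o).round(4))
p=ray('wrist',(252,181),.115,o)
go([p[0],p[1],.077],o)
E
```

```text
[0.4513 0.1395 0.115 ]
[0.4411 0.1718 0.115 ]
[0.4612 0.1082 0.115 ]
[0.4599 0.3049 0.115 ]
norm shift [ 0.038 -0.006  0.489] from [0.4429 0.1353 0.1993]
```

Call:
{"fn": "jog_arm", "kwargs": {"commands": [[0.03,-0.01,0.08,0,0,0,1],[0,0,0.1,0,0,0,1],[0,0,0.1,0,0,0,1],[0,0,0.1,0,0,0,1],[0,0,0.1,0,0,0,1]]}}

```text
time_s: 3.05
position: [0.4514, 0.1357, 0.0794]
orientation: [3.106, 0.463, 0.001]
ft_force: [0.7, -0.9, -0.3]
gripper_width: 0.088
grasp_force: 0.0
```

Call:
{"fn": "jog_arm", "kwargs": {"commands": [[0,0,0.01,0,0,0,1],[0,0,0,0,0,0,0],[0,0,0,0,0,0,0],[0,0,0,0,0,0,0],[0,0,0,0,0,0,0]]}}

```text
time_s: 3.55
position: [0.4516, 0.1382, 0.0789]
orientation: [-3.107, -0.467, -0.004]
ft_force: [0.2, 0.3, 4.0]
gripper_width: 0.0666
grasp_force: 30.0
```

Call:
{"fn": "jog_arm", "kwargs": {"commands": [[0,0,-0.06,0,0,0,0],[0,0,-0.1,0,0,0,0],[0,0,-0.1,0,0,0,0],[-0.017,0.1,0,0,0,0,0],[-0.017,0.15,0,0,0,0,0]]}}

```text
time_s: 4.05
position: [0.4615, 0.0772, 0.1442]
orientation: [-3.105, -0.475, -0.005]
ft_force: [0.3, -0.4, -1.7]
gripper_width: 0.0664
grasp_force: 30.0
```

Call:
{"fn": "jog_arm", "kwargs": {"commands": [[-0.017,0.15,0,0,0,0,0],[-0.017,0.15,0,0,0,0,0],[-0.017,0.15,0,0,0,0,0],[-0.017,0.15,0,0,0,0,0],[0,0.1,0,0,0,0,0]]}}

```text
time_s: 4.55
position: [0.4959, -0.0998, 0.143]
orientation: [3.106, 0.463, -0.0]
ft_force: [0.2, -0.1, -0.9]
gripper_width: 0.0663
grasp_force: 30.0
```

Call:
{"fn": "jog_arm", "kwargs": {"commands": [[0,0.056,0,0,0,0,0],[0,0,0,0,0,0,0],[0,0,0.06,0,0,0,0],[0,0,0.06,0,0,0,0],[0,0,0.06,0,0,0,0]]}}

```text
time_s: 5.05
position: [0.5002, -0.1076, 0.0974]
orientation: [-3.105, -0.472, -0.001]
ft_force: [-0.6, 0.1, -0.4]
gripper_width: 0.0666
grasp_force: 30.0
```

```bash
python3 - <<'E'
from h import *
o=get_obs();aim(o);print(o['position'],o['ft_force'],o['gripper_width'])
im=read_camera('side')[:,:,::-1];cv2.imwrite('pics/s2.png',cv2.resize(im[150:290,150:350],None,fx=3,fy=3,interpolation=cv2.INTER_CUBIC))
E
```

```text
turn norm [-0.0006 -0.0005  0.    ]
[ 0.50019752 -0.10757668  0.09744781] [-0.55513382  0.13883988 -0.38306017] 0.06661755091278994
```

View pics/s2.png

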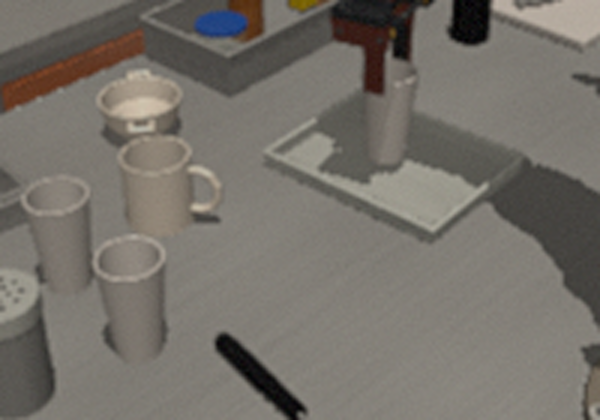

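The beaker is held upright just above the middle of the tray; its foot is at about (385,160) in the crop.

Call:
{"fn": "jog_arm", "kwargs": {"commands": [[0,0,0.012,0,0,0,0],[0,0,0.012,0,0,0,0],[0,0,0.008,0,0,0,0],[0,0,0.008,0,0,0,0],[0,0,0,0,0,0,0]]}}

```text
time_s: 5.6
position: [0.5003, -0.1098, 0.0877]
orientation: [3.107, 0.467, 0.0]
ft_force: [-0.5, 0.2, 0.2]
gripper_width: 0.0664
grasp_force: 30.0
```

Call:
{"fn": "jog_arm", "kwargs": {"commands": [[0,0,0.006,0,0,0,0],[0,0,0,0,0,0,0]]}}

```text
time_s: 5.8
position: [0.5002, -0.1099, 0.0861]
orientation: [3.107, 0.467, 0.0]
ft_force: [-0.2, 0.4, -0.7]
gripper_width: 0.0664
grasp_force: 30.0
```

Call:
{"fn": "jog_arm", "kwargs": {"commands": [[0,0,0.006,0,0,0,0],[0,0,0,0,0,0,0]]}}

```text
time_s: 6.0
position: [0.5002, -0.1099, 0.0845]
orientation: [-3.107, -0.468, 0.0]
ft_force: [0.2, 0.2, -1.2]
gripper_width: 0.0662
grasp_force: 30.0
```

Call:
{"fn": "jog_arm", "kwargs": {"commands": [[0,0,0.004,0,0,0,0],[0,0,0,0,0,0,0]]}}

```text
time_s: 6.2
position: [0.5002, -0.1099, 0.0836]
orientation: [-3.107, -0.468, 0.0]
ft_force: [-0.5, 0.1, -0.9]
gripper_width: 0.0663
grasp_force: 30.0
```

Call:
{"fn": "jog_arm", "kwargs": {"commands": [[0,0,0.004,0,0,0,0],[0,0,0,0,0,0,0]]}}

```text
time_s: 6.4
position: [0.5007, -0.1098, 0.083]
orientation: [3.106, 0.468, 0.001]
ft_force: [-0.1, 1.2, 2.1]
gripper_width: 0.0664
grasp_force: 30.0
```

Call:
{"fn": "jog_arm", "kwargs": {"commands": [[0,0,0.004,0,0,0,0],[0,0,0,0,0,0,0]]}}

```text
time_s: 6.6
position: [0.5016, -0.1095, 0.0828]
orientation: [3.106, 0.468, 0.004]
ft_force: [-1.1, 1.4, 8.6]
gripper_width: 0.0663
grasp_force: 30.0
```

Call:
{"fn": "jog_arm", "kwargs": {"commands": [[0,0,-0.004,0,0,0,1],[0,0,0,0,0,0,1],[0,0,0,0,0,0,1],[0,0,0,0,0,0,1],[0,0,-0.06,0,0,0,1]]}}

```text
time_s: 7.1
position: [0.4986, -0.1098, 0.0962]
orientation: [-3.105, -0.467, 0.006]
ft_force: [-0.4, -0.2, -0.4]
gripper_width: 0.0879
grasp_force: 0.0
```

Call:
{"fn": "jog_arm", "kwargs": {"commands": [[0,0,-0.12,0,0,0,1],[0,0,-0.12,0,0,0,1],[0,0,-0.12,0,0,0,1],[0,0,-0.06,0,0,0,1],[0,0,0,0,0,0,1]]}}

```text
time_s: 7.6
position: [0.5018, -0.1101, 0.2047]
orientation: [3.105, 0.467, 0.006]
ft_force: [0.3, -0.0, 0.4]
gripper_width: 0.0876
grasp_force: 0.0
```

```bash
python3 - <<'E'
from h import *
o=get_obs();im=read_camera('wrist')[:,:,::-1];cv2.imwrite('pics/w3.png',im)
print(o['position'],o['gripper_width'])
E
```

```text
[ 0.50177433 -0.11011281  0.20474659] 0.08755736225387076
```

View pics/w3.png

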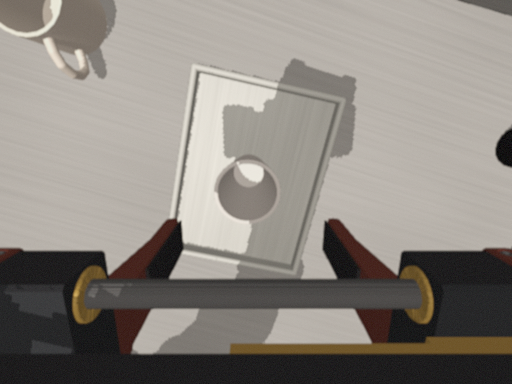

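The wrist view shows the beaker standing on the tray floor, with its rim centred near (247,191). Next I move above B.

```bash
python3 - <<'E'
from h import *
o=get_obs()
p=ray('wrist',(247,191),.119,o);print(p.round(4),ray('wrist',(215,191),.119,o).round(4),ray('wrist',(279,191),.119,o).round(4))
go([p[0],p[1],.2],o);go([.458,.305,.2],o)
E
```

```text
[ 0.4981 -0.1042  0.119 ] [ 0.4886 -0.0735  0.119 ] [ 0.5076 -0.135   0.119 ]
norm shift [-0.003 -0.025  0.012] from [ 0.5007 -0.1101  0.2031]
norm shift [ 0.325 -1.637  0.011] from [ 0.5007 -0.1101  0.2031]
```

Call:
{"fn": "jog_arm", "kwargs": {"commands": [[0.032,-0.164,0,0,0,0,1],[0.032,-0.164,0,0,0,0,1],[0.032,-0.164,0,0,0,0,1],[0.032,-0.164,0,0,0,0,1],[0.032,-0.164,0,0,0,0,1]]}}

```text
time_s: 8.15
position: [0.4768, 0.099, 0.201]
orientation: [3.107, 0.467, -0.004]
ft_force: [0.9, -0.2, -0.6]
gripper_width: 0.0874
grasp_force: 0.0
```

Call:
{"fn": "jog_arm", "kwargs": {"commands": [[0.032,-0.164,0,0,0,0,1],[0.032,-0.164,0,0,0,0,1],[0.032,-0.164,0,0,0,0,1],[0.032,-0.164,0,0,0,0,1],[0.032,-0.164,0,0,0,0,1]]}}

```text
time_s: 8.65
position: [0.4549, 0.3064, 0.2008]
orientation: [3.106, 0.467, -0.004]
ft_force: [0.8, -0.4, 1.3]
gripper_width: 0.0882
grasp_force: 0.0
```

Call:
{"fn": "jog_arm", "kwargs": {"commands": [[0,0,0,0,0,0,1]]}}

```text
time_s: 8.75
position: [0.4528, 0.3116, 0.2013]
orientation: [-3.101, -0.481, 0.004]
ft_force: [-0.2, -0.2, -0.2]
gripper_width: 0.0881
grasp_force: 0.0
```

```bash
python3 - <<'E'
from h import *
o=get_obs();im=read_camera('wrist')[:,:,::-1];cv2.imwrite('pics/w4.png',im)
print(o['position'],o['gripper_width'],np.round(o['joints'],2));aim(o)
E
```

```text
[0.45283577 0.31164062 0.20133703] 0.08807992801675385 [-0.16  0.34 -0.68  1.82  0.24  1.07 -2.19]
turn norm [-0.0037  0.0018  0.    ]
```

View pics/w4.png

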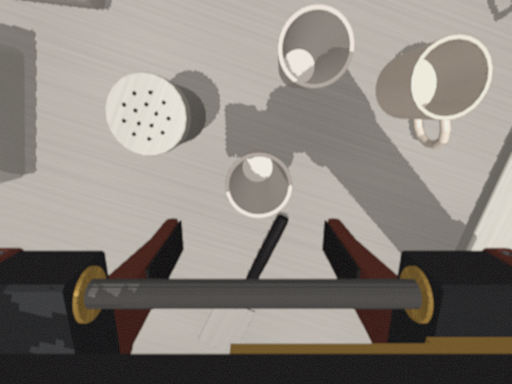

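The wrist view shows B's rim centred near (259,185), A's at (316,47), the canister at (147,113) and the mug at (450,77).

```bash
cat >> h.py <<'E'
def rim(im,c,r):
    """centre of the rim's inner edge (dark inside -> light rim), least-squares ellipse with trimming"""
    g=cv2.GaussianBlur(cv2.cvtColor(im,cv2.COLOR_BGR2GRAY).astype(np.float32),(0,0),.8)
    P=[]
    rr=np.arange(.7*r,1.25*r,.25)
    for a in np.radians(np.arange(0,360,5)):
        x=(c[0]+rr*np.cos(a)).astype(np.float32)[None];y=(c[1]+rr*np.sin(a)).astype(np.float32)[None]
        d=np.gradient(cv2.remap(g,x,y,cv2.INTER_LINEAR)[0]);k=d.argmax()
        if d[k]>1.5:P.append((x[0,k],y[0,k]))
    P=np.array(P,np.float32)
    for _ in range(4):
        e=cv2.fitEllipse(P);q=np.linalg.norm(P-e[0],axis=1);s=abs(q-np.median(q));P=P[s<=max(1.,2*np.median(s))]
    return e,len(P)
E
python3 - <<'E'
from h import *
w3=cv2.imread('pics/w3.png');w4=cv2.imread('pics/w4.png');w1=cv2.imread('pics/w1.png')
t=read_camera('top')[:,:,::-1].copy();cv2.imwrite('pics/t5.png',t)
print('w1',rim(w1,(252,181),30));print('w3',rim(w3,(247,191),29));print('w4',rim(w4,(259,185),30))
t0=cv2.imread('pics/top0.png')
for n,c in(('A',(150.2,177.7)),('B',(146.2,223.2)),('C',(201.7,226.5))):
    e,k=rim(t0,c,10.5);print(n,e,k,ray('top',e[0],.115).round(4))
c=proj('top',[.5,-.108,.119]);e,k=rim(t,c,10.5);print('tray',c,e,k,ray('top',e[0],.119).round(4))
o=get_obs();e,_=rim(w4,(259,185),30);p=ray('wrist',e[0],.115,o);print(p);go([*p[:2],.079],o)
cr=t[190:250,255:315];cv2.imwrite('pics/t5c.png',cv2.resize(cr,None,fx=8,fy=8,interpolation=cv2.INTER_CUBIC))
E
```

```text
w1 (((250.8944549560547, 180.9441375732422), (58.50409698486328, 60.1214599609375), 90.01985168457031), 60)
w3 (((246.39505004882812, 188.4051055908203), (61.488861083984375, 63.10999298095703), 157.96902465820312), 42)
w4 (((258.259765625, 184.68739318847656), (57.45041275024414, 59.354576110839844), 82.8034896850586), 60)
A ((149.67117309570312, 177.34571838378906), (18.3469181060791, 18.994964599609375), 75.41002655029297) 57 [0.5934 0.2976 0.115 ]
B ((145.25631713867188, 223.0716552734375), (18.09226417541504, 19.345050811767578), 177.6881103515625) 60 [0.4571 0.3081 0.115 ]
C ((201.37216186523438, 226.21434020996094), (19.079591751098633, 19.547607421875), 75.13958740234375) 55 [0.4484 0.1414 0.115 ]
tray [285.4282858 209.139249 ] ((284.453857421875, 210.49317932128906), (19.301321029663086, 20.330434799194336), 106.3010482788086) 70 [ 0.496  -0.1051  0.119 ]
[0.46106931 0.30266182 0.115     ]
norm shift [0.021 0.019 0.488] from [0.4548 0.3059 0.2009]
```

View pics/t5c.png

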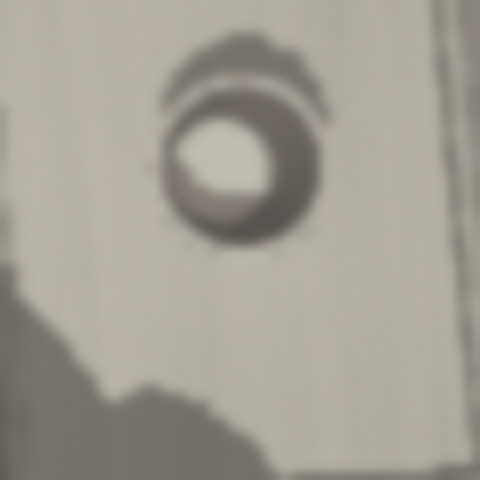

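The top crop shows the tray beaker upright, with its rim round at about (241,166) in the crop.

```bash
cat >> h.py <<'E'
def off(uv,h): # rim centre in tool frame (mm), tool straight down, rim h below TCP
    c=calibration('wrist');T=c['tool_from_camera'];d=T[:3,:3]@np.linalg.solve(c['camera_matrix'],[*uv,1.]);o=T[:3,3]
    return ((o+d*(h-o[2])/d[2])*1000).round(1)
E
python3 - <<'E'
from h import *
print(off((250.9,180.9),.199-.115),off((246.4,188.4),.2035-.119),off((247,191),.2035-.119),off((258.3,184.7),.201-.115))
E
```

```text
[ 9.6 -2.5 84. ] [ 1.8 -7.  84.5] [-0.9 -6.4 84.5] [ 5.2  4.9 86. ]
```

Call:
{"fn": "jog_arm", "kwargs": {"commands": [[0.014,0.016,0.08,0,0,0,1],[0,0,0.1,0,0,0,1],[0,0,0.1,0,0,0,1],[0,0,0.1,0,0,0,1],[0,0,0.1,0,0,0,1]]}}

```text
time_s: 9.35
position: [0.4608, 0.3, 0.0808]
orientation: [3.106, 0.463, -0.002]
ft_force: [1.3, 0.3, -0.7]
gripper_width: 0.088
grasp_force: 0.0
```

Call:
{"fn": "jog_arm", "kwargs": {"commands": [[0,0,0,0,0,0,1],[0,0,0,0,0,0,0],[0,0,0,0,0,0,0],[0,0,0,0,0,0,0],[0,0,0,0,0,0,0]]}}

```text
time_s: 9.85
position: [0.4614, 0.3032, 0.0839]
orientation: [-3.106, -0.467, -0.003]
ft_force: [0.4, -0.1, 3.3]
gripper_width: 0.0664
grasp_force: 30.0
```

Call:
{"fn": "jog_arm", "kwargs": {"commands": [[0,0,0,0,0,0,0]]}}

```text
time_s: 9.95
position: [0.4614, 0.3033, 0.0838]
orientation: [-3.106, -0.468, -0.003]
ft_force: [-0.2, -0.3, 6.3]
gripper_width: 0.0661
grasp_force: 30.0
```

Call:
{"fn": "jog_arm", "kwargs": {"commands": [[0,0,-0.06,0,0,0,0],[0,0,-0.13,0,0,0,0],[0,0,-0.13,0,0,0,0],[0,0,-0.13,0,0,0,0],[0,0,-0.13,0,0,0,0]]}}

```text
time_s: 10.45
position: [0.46, 0.3025, 0.2297]
orientation: [3.106, 0.468, -0.0]
ft_force: [0.1, 0.1, -0.6]
gripper_width: 0.0663
grasp_force: 30.0
```

Call:
{"fn": "jog_arm", "kwargs": {"commands": [[-0.031,0.147,0,0,0,0,0],[-0.031,0.147,0,0,0,0,0],[-0.031,0.147,0,0,0,0,0],[-0.031,0.147,0,0,0,0,0],[-0.031,0.147,0,0,0,0,0]]}}

```text
time_s: 10.95
position: [0.4772, 0.1142, 0.2284]
orientation: [3.106, 0.468, 0.0]
ft_force: [-0.3, 0.2, -1.0]
gripper_width: 0.0662
grasp_force: 30.0
```

Call:
{"fn": "jog_arm", "kwargs": {"commands": [[-0.031,0.147,0,0,0,0,0],[-0.031,0.147,0,0,0,0,0],[-0.031,0.147,0,0,0,0,0],[-0.031,0.147,0,0,0,0,0],[-0.031,0.147,0,0,0,0,0]]}}

```text
time_s: 11.45
position: [0.4943, -0.0726, 0.2285]
orientation: [3.106, 0.468, 0.001]
ft_force: [0.4, 1.0, -0.0]
gripper_width: 0.0661
grasp_force: 30.0
```

Call:
{"fn": "jog_arm", "kwargs": {"commands": [[-0.027,0.142,0,0,0,0,0],[0,0,0,0,0,0,0],[0,0,0,0,0,0,0]]}}

```text
time_s: 11.75
position: [0.4984, -0.1076, 0.2281]
orientation: [-3.107, -0.465, 0.0]
ft_force: [0.2, 0.9, -0.9]
gripper_width: 0.0663
grasp_force: 30.0
```

```bash
python3 - <<'E'
from h import *
o=get_obs();aim(o);go([.4993,-.1065,.205],o);print(o['ft_force'],o['gripper_width'])
E
```

```text
turn norm [-0.0005 -0.      0.    ]
norm shift [ 0.005 -0.003  0.092] from [ 0.4984 -0.1076  0.2281]
[ 0.22981299  0.8698202  -0.90147519] 0.06630276868434096
```

Call:
{"fn": "jog_arm", "kwargs": {"commands": [[0.005,-0.003,0.03,0,0,0,0],[0,0,0.03,0,0,0,0],[0,0,0.02,0,0,0,0],[0,0,0.01,0,0,0,0],[0,0,0.01,0,0,0,0]]}}

```text
time_s: 12.25
position: [0.4995, -0.1058, 0.2023]
orientation: [-3.106, -0.469, 0.001]
ft_force: [-0.5, 0.3, -0.3]
gripper_width: 0.0664
grasp_force: 30.0
```

Call:
{"fn": "jog_arm", "kwargs": {"commands": [[0,0,0.01,0,0,0,0],[0,0,0.01,0,0,0,0],[0,0,0.01,0,0,0,0]]}}

```text
time_s: 12.55
position: [0.4997, -0.1062, 0.1951]
orientation: [3.107, 0.467, 0.0]
ft_force: [0.1, -0.4, -0.8]
gripper_width: 0.0664
grasp_force: 30.0
```

Inside the rim with no contact. I continue at about 30 mm/s with force checks.

Call:
{"fn": "jog_arm", "kwargs": {"commands": [[0,0,0.014,0,0,0,0],[0,0,0.014,0,0,0,0],[0,0,0.014,0,0,0,0],[0,0,0.014,0,0,0,0],[0,0,0.014,0,0,0,0]]}}

```text
time_s: 13.05
position: [0.4996, -0.1062, 0.1774]
orientation: [3.107, 0.468, 0.0]
ft_force: [0.9, 0.4, -1.5]
gripper_width: 0.0663
grasp_force: 30.0
```

Call:
{"fn": "jog_arm", "kwargs": {"commands": [[0,0,0.01,0,0,0,0],[0,0,0.01,0,0,0,0],[0,0,0.01,0,0,0,0],[0,0,0.01,0,0,0,0]]}}

```text
time_s: 13.45
position: [0.4998, -0.1062, 0.1675]
orientation: [3.106, 0.468, 0.0]
ft_force: [0.4, -0.2, -0.5]
gripper_width: 0.0659
grasp_force: 30.0
```

Call:
{"fn": "jog_arm", "kwargs": {"commands": [[0,0,0.01,0,0,0,0],[0,0,0.01,0,0,0,0],[0,0,0.01,0,0,0,0]]}}

```text
time_s: 13.75
position: [0.4997, -0.1062, 0.16]
orientation: [3.107, 0.468, 0.0]
ft_force: [0.8, -0.2, -1.0]
gripper_width: 0.067
grasp_force: 30.0
```

Call:
{"fn": "jog_arm", "kwargs": {"commands": [[0,0,0.008,0,0,0,0],[0,0,0.008,0,0,0,0],[0,0,0.008,0,0,0,0]]}}

```text
time_s: 14.05
position: [0.4997, -0.1061, 0.154]
orientation: [3.107, 0.468, 0.0]
ft_force: [0.3, -0.2, -0.2]
gripper_width: 0.0663
grasp_force: 30.0
```

Call:
{"fn": "jog_arm", "kwargs": {"commands": [[0,0,0.008,0,0,0,0],[0,0,0.008,0,0,0,0]]}}

```text
time_s: 14.25
position: [0.4997, -0.1062, 0.15]
orientation: [3.107, 0.467, 0.0]
ft_force: [0.8, -0.1, 0.7]
gripper_width: 0.0668
grasp_force: 30.0
```

Call:
{"fn": "jog_arm", "kwargs": {"commands": [[0,0,0.008,0,0,0,0],[0,0,0.008,0,0,0,0]]}}

```text
time_s: 14.45
position: [0.5004, -0.1068, 0.1466]
orientation: [3.105, 0.467, 0.002]
ft_force: [0.6, -2.2, 3.6]
gripper_width: 0.0664
grasp_force: 30.0
```

Call:
{"fn": "jog_arm", "kwargs": {"commands": [[0,0,0.008,0,0,0,0],[0,0,0,0,0,0,0]]}}

```text
time_s: 14.65
position: [0.5004, -0.1071, 0.1446]
orientation: [3.105, 0.467, 0.002]
ft_force: [0.7, -2.1, 3.5]
gripper_width: 0.066
grasp_force: 30.0
```

Call:
{"fn": "jog_arm", "kwargs": {"commands": [[0,0,0.008,0,0,0,0],[0,0,0,0,0,0,0]]}}

```text
time_s: 14.85
position: [0.5006, -0.1072, 0.1429]
orientation: [3.105, 0.466, 0.003]
ft_force: [0.5, -2.9, 6.2]
gripper_width: 0.0662
grasp_force: 30.0
```

A light one-sided contact pushes the hand toward -y, so I shift 1.5 mm that way to centre it.

Call:
{"fn": "jog_arm", "kwargs": {"commands": [[0,0.007,0,0,0,0,0],[0,0,0,0,0,0,0]]}}

```text
time_s: 15.05
position: [0.5006, -0.1079, 0.1425]
orientation: [3.106, 0.467, 0.001]
ft_force: [-0.0, -1.6, 5.9]
gripper_width: 0.0662
grasp_force: 30.0
```

Call:
{"fn": "jog_arm", "kwargs": {"commands": [[0,0,0.006,0,0,0,0],[0,0,0,0,0,0,0]]}}

```text
time_s: 15.25
position: [0.5009, -0.108, 0.1413]
orientation: [3.106, 0.468, 0.002]
ft_force: [0.4, -3.1, 6.8]
gripper_width: 0.0664
grasp_force: 30.0
```

Call:
{"fn": "jog_arm", "kwargs": {"commands": [[0,0.008,-0.006,0,0,0,0],[0,0,0,0,0,0,0]]}}

```text
time_s: 15.45
position: [0.5001, -0.1093, 0.1417]
orientation: [-3.105, -0.467, 0.002]
ft_force: [-0.3, 0.2, -0.4]
gripper_width: 0.0667
grasp_force: 30.0
```

Call:
{"fn": "jog_arm", "kwargs": {"commands": [[0,0,0.006,0,0,0,0],[0,0,0,0,0,0,0]]}}

```text
time_s: 15.65
position: [0.5003, -0.1094, 0.1401]
orientation: [-3.106, -0.468, 0.001]
ft_force: [-0.5, 0.3, -1.1]
gripper_width: 0.066
grasp_force: 30.0
```

Call:
{"fn": "jog_arm", "kwargs": {"commands": [[0,0,0.006,0,0,0,0],[0,0,0,0,0,0,0]]}}

```text
time_s: 15.85
position: [0.5006, -0.1097, 0.1389]
orientation: [-3.106, -0.468, 0.001]
ft_force: [-0.0, 0.0, -1.5]
gripper_width: 0.0662
grasp_force: 30.0
```

Call:
{"fn": "jog_arm", "kwargs": {"commands": [[0,0,0.006,0,0,0,0],[0,0,0,0,0,0,0]]}}

```text
time_s: 16.05
position: [0.5008, -0.1098, 0.1376]
orientation: [3.106, 0.468, 0.0]
ft_force: [0.6, -1.0, -0.3]
gripper_width: 0.0662
grasp_force: 30.0
```

Call:
{"fn": "jog_arm", "kwargs": {"commands": [[0,0,0.005,0,0,0,0],[0,0,0,0,0,0,0]]}}

```text
time_s: 16.25
position: [0.501, -0.1099, 0.1365]
orientation: [3.106, 0.468, 0.001]
ft_force: [0.5, -0.6, 1.6]
gripper_width: 0.0667
grasp_force: 30.0
```

Call:
{"fn": "jog_arm", "kwargs": {"commands": [[0,0,0.004,0,0,0,0],[0,0,0,0,0,0,0]]}}

```text
time_s: 16.45
position: [0.5012, -0.11, 0.1357]
orientation: [3.106, 0.467, 0.001]
ft_force: [0.6, -1.3, 4.1]
gripper_width: 0.0666
grasp_force: 30.0
```

First touch is at about the expected seat height, so I release.

Call:
{"fn": "jog_arm", "kwargs": {"commands": [[0,0,0,0,0,0,1],[0,0,0,0,0,0,1],[0,0,0,0,0,0,1],[0,0,0,0,0,0,1]]}}

```text
time_s: 16.85
position: [0.5005, -0.1096, 0.1352]
orientation: [-3.106, -0.468, 0.001]
ft_force: [0.0, 0.5, -0.2]
gripper_width: 0.0874
grasp_force: 0.0
```

Call:
{"fn": "jog_arm", "kwargs": {"commands": [[0,0,-0.06,0,0,0,1],[0,0,-0.12,0,0,0,1],[0,0,-0.12,0,0,0,1],[0,0,-0.12,0,0,0,1],[0,0,0,0,0,0,1]]}}

```text
time_s: 17.35
position: [0.5032, -0.1098, 0.2444]
orientation: [3.104, 0.467, 0.01]
ft_force: [-0.5, 0.1, -0.3]
gripper_width: 0.0872
grasp_force: 0.0
```

```bash
python3 - <<'E'
from h import *
o=get_obs();print(o['position'],np.round(o['joints'],2));aim(o);go([.5935,.2970,.205],o)
w=read_camera('wrist')[:,:,::-1].copy();s=read_camera('side')[:,:,::-1]
cv2.imwrite('pics/w6.png',w)
e=rim(w,(247,189),29);print(e,off(e[0][0],o['position'][2]-.167))
a=s[130:280,200:350];cv2.imwrite('pics/c6.png',np.hstack([cv2.resize(a,(400,400),interpolation=cv2.INTER_CUBIC),cv2.resize(w[100:300,150:350],(400,400))]))
E
```

```text
[ 0.5032351  -0.10978368  0.24437265] [ 0.5   0.2  -0.46  1.86  0.1   1.1  -1.27]
turn norm [ 0.0032 -0.0059  0.    ]
norm shift [ 0.823 -1.449  0.158] from [ 0.5032 -0.1098  0.2444]
(((245.13265991210938, 191.16778564453125), (63.55409622192383, 65.1489486694336), 158.34982299804688), 45) [ 0.8 -8.1 77.4]
```

View pics/c6.png

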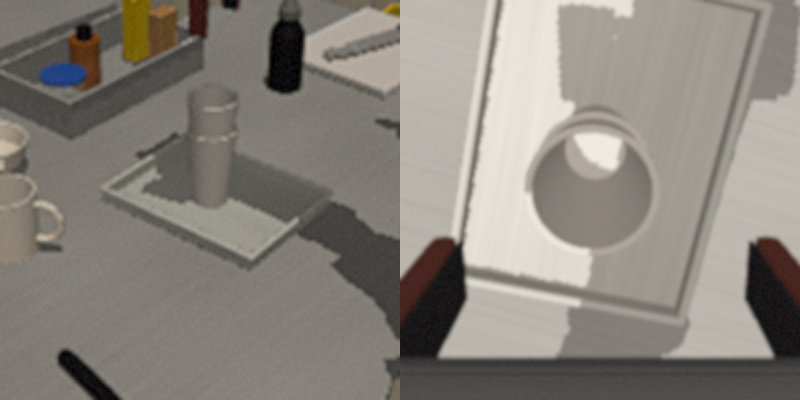

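The two beakers are nested upright with an even step, and the tray is still in place. I move to A next.

Call:
{"fn": "jog_arm", "kwargs": {"commands": [[0.0756,-0.1305,0.0,0,0,0,1],[0.0756,-0.1305,0.0,0,0,0,1],[0.0756,-0.1305,0.0,0,0,0,1],[0.0756,-0.1305,0.016,0,0,0,1],[0.0756,-0.1305,0.016,0,0,0,1]]}}

```text
time_s: 17.95
position: [0.5423, 0.0752, 0.2307]
orientation: [-3.107, -0.467, 0.004]
ft_force: [0.6, -0.2, 0.5]
gripper_width: 0.0879
grasp_force: 0.0
```

Call:
{"fn": "jog_arm", "kwargs": {"commands": [[0.0756,-0.1305,0.016,0,0,0,1],[0.0756,-0.1305,0.016,0,0,0,1],[0.0756,-0.1305,0.016,0,0,0,1],[0.0756,-0.1305,0.04,0,0,0,1],[0.0756,-0.1305,0.04,0,0,0,1]]}}

```text
time_s: 18.45
position: [0.5847, 0.2587, 0.1982]
orientation: [3.106, 0.468, -0.004]
ft_force: [0.6, 1.4, 0.9]
gripper_width: 0.0879
grasp_force: 0.0
```

Call:
{"fn": "jog_arm", "kwargs": {"commands": [[0.0756,-0.1305,0,0,0,0,1],[0,0,0,0,0,0,1],[0,0,0,0,0,0,1]]}}

```text
time_s: 18.75
position: [0.5926, 0.2949, 0.1984]
orientation: [3.105, 0.471, -0.005]
ft_force: [0.3, -0.8, -0.2]
gripper_width: 0.0881
grasp_force: 0.0
```

```bash
python3 - <<'E'
from h import *
o=get_obs();print(o['position'],np.round(o['joints'],2));aim(o)
w=read_camera('wrist')[:,:,::-1].copy();cv2.imwrite('pics/w7.png',w)
for c in((252,188),(256,192),(250,180)):
    e=rim(w,c,30);print(e,off(e[0][0],o['position'][2]-.115))
t=read_camera('top')[:,:,::-1].copy()
c=proj('top',[.497,-.105,.167]);e,k=rim(t,c,11);print('nest',e,ray('top',e[0],.167).round(4))
E
```

```text
[0.59261134 0.29488305 0.19836894] [-0.15  0.52 -0.58  1.55  0.3   1.16 -2.06]
turn norm [ 0.0002  0.003  -0.    ]
(((249.82240295410156, 186.7043914794922), (57.99309158325195, 59.85286331176758), 87.9430923461914), 60) [ 3.8 -3.6 83.4]
(((249.88461303710938, 186.8187713623047), (57.913299560546875, 59.62619400024414), 86.80829620361328), 58) [ 3.7 -3.5 83.4]
(((249.8582305908203, 186.62872314453125), (58.43659973144531, 59.618953704833984), 81.93890380859375), 56) [ 3.9 -3.6 83.4]
nest ((285.6041259765625, 210.2283172607422), (19.935224533081055, 20.87739372253418), 105.23119354248047) [ 0.4959 -0.1043  0.167 ]
```

Call:
{"fn": "jog_arm", "kwargs": {"commands": [[0.008,-0.004,0.08,0,0,0,1],[0,0,0.1,0,0,0,1],[0,0,0.1,0,0,0,1],[0,0,0.1,0,0,0,1],[0,0,0.094,0,0,0,1]]}}

```text
time_s: 19.35
position: [0.5957, 0.2934, 0.0808]
orientation: [3.106, 0.463, -0.0]
ft_force: [0.3, 0.9, -0.4]
gripper_width: 0.0879
grasp_force: 0.0
```

Call:
{"fn": "jog_arm", "kwargs": {"commands": [[0,0,0,0,0,0,1],[0,0,0,0,0,0,0],[0,0,0,0,0,0,0],[0,0,0,0,0,0,0],[0,0,0,0,0,0,0]]}}

```text
time_s: 19.85
position: [0.5964, 0.2965, 0.0835]
orientation: [-3.106, -0.467, -0.004]
ft_force: [-0.4, -0.7, 4.5]
gripper_width: 0.066
grasp_force: 30.0
```

Call:
{"fn": "jog_arm", "kwargs": {"commands": [[0,0,0,0,0,0,0]]}}

```text
time_s: 19.95
position: [0.5964, 0.2965, 0.0835]
orientation: [-3.106, -0.467, -0.004]
ft_force: [-0.3, -0.3, 5.6]
gripper_width: 0.0666
grasp_force: 30.0
```

Call:
{"fn": "jog_arm", "kwargs": {"commands": [[0,0,-0.06,0,0,0,0],[0,0,-0.18,0,0,0,0],[0,0,-0.18,0,0,0,0],[0,0,-0.18,0,0,0,0],[0,0,-0.18,0,0,0,0]]}}

```text
time_s: 20.45
position: [0.5948, 0.2958, 0.2795]
orientation: [-3.106, -0.468, 0.0]
ft_force: [1.3, 0.1, -1.5]
gripper_width: 0.0666
grasp_force: 30.0
```

Call:
{"fn": "jog_arm", "kwargs": {"commands": [[-0.0767,0.131,0,0,0,0,0],[-0.0767,0.131,0,0,0,0,0],[-0.0767,0.131,0,0,0,0,0],[-0.0767,0.131,0,0,0,0,0],[-0.0767,0.131,0,0,0,0,0]]}}

```text
time_s: 20.95
position: [0.5511, 0.1099, 0.2775]
orientation: [3.106, 0.468, 0.0]
ft_force: [0.5, -0.1, -2.2]
gripper_width: 0.0664
grasp_force: 30.0
```

```bash
python3 - <<'E'
from h import *
o=get_obs();aim(o);go([.5006,-.1098,.274],o);print(o['ft_force'],o['gripper_width'])
E
```

```text
turn norm [ 0.0002 -0.      0.    ]
norm shift [-0.452  0.78   0.014] from [0.5511 0.1099 0.2775]
[ 0.47431758 -0.05405794 -2.19214176] 0.06636331366957408
```

Call:
{"fn": "jog_arm", "kwargs": {"commands": [[-0.0767,0.131,0,0,0,0,0],[-0.0767,0.131,0,0,0,0,0],[-0.0767,0.131,0,0,0,0,0],[-0.0767,0.131,0,0,0,0,0],[-0.0767,0.131,0,0,0,0,0]]}}

```text
time_s: 21.45
position: [0.5077, -0.0746, 0.2777]
orientation: [3.106, 0.468, 0.001]
ft_force: [0.7, 0.2, -0.7]
gripper_width: 0.0666
grasp_force: 30.0
```

Call:
{"fn": "jog_arm", "kwargs": {"commands": [[-0.04,0.07,0,0,0,0,0],[0,0,0,0,0,0,0],[0,0,0,0,0,0,0]]}}

```text
time_s: 21.75
position: [0.5041, -0.0923, 0.2774]
orientation: [-3.106, -0.467, -0.001]
ft_force: [-0.6, 0.6, -0.9]
gripper_width: 0.0664
grasp_force: 30.0
```

```bash
python3 - <<'E'
from h import *
o=get_obs();aim(o);go([.5006,-.1098,.255],o);print(o['ft_force'],o['gripper_width'])
E
```

```text
turn norm [-0.0003 -0.0005  0.    ]
norm shift [-0.034  0.063  0.089] from [ 0.5041 -0.0923  0.2774]
[-0.60855473  0.60883614 -0.85907064] 0.06639910828517591
```

Call:
{"fn": "jog_arm", "kwargs": {"commands": [[-0.034,0.063,0,0,0,0,0],[0,0,0.03,0,0,0,0],[0,0,0.03,0,0,0,0],[0,0,0.02,0,0,0,0],[0,0,0.01,0,0,0,0]]}}

```text
time_s: 22.25
position: [0.5004, -0.1094, 0.2534]
orientation: [-3.105, -0.47, 0.002]
ft_force: [0.4, -0.3, -1.6]
gripper_width: 0.0666
grasp_force: 30.0
```

Call:
{"fn": "jog_arm", "kwargs": {"commands": [[0,0,0.01,0,0,0,0],[0,0,0.01,0,0,0,0],[0,0,0.01,0,0,0,0],[0,0,0,0,0,0,0]]}}

```text
time_s: 22.65
position: [0.5005, -0.1106, 0.2466]
orientation: [-3.106, -0.467, 0.001]
ft_force: [-0.5, -0.4, -0.8]
gripper_width: 0.0672
grasp_force: 30.0
```

Call:
{"fn": "jog_arm", "kwargs": {"commands": [[0,0,0.014,0,0,0,0],[0,0,0.014,0,0,0,0],[0,0,0.014,0,0,0,0],[0,0,0.014,0,0,0,0],[0,0,0.014,0,0,0,0]]}}

```text
time_s: 23.15
position: [0.5006, -0.1106, 0.2291]
orientation: [-3.106, -0.468, 0.0]
ft_force: [0.0, 0.3, -0.2]
gripper_width: 0.0668
grasp_force: 30.0
```

Call:
{"fn": "jog_arm", "kwargs": {"commands": [[0,0,0.014,0,0,0,0],[0,0,0.014,0,0,0,0],[0,0,0.014,0,0,0,0],[0,0,0.01,0,0,0,0]]}}

```text
time_s: 23.55
position: [0.5006, -0.1107, 0.216]
orientation: [-3.107, -0.468, 0.0]
ft_force: [0.0, -0.1, -0.7]
gripper_width: 0.0664
grasp_force: 30.0
```

Call:
{"fn": "jog_arm", "kwargs": {"commands": [[0,0,0.01,0,0,0,0],[0,0,0.01,0,0,0,0],[0,0,0.01,0,0,0,0]]}}

```text
time_s: 23.85
position: [0.5007, -0.1107, 0.2088]
orientation: [3.107, 0.468, 0.0]
ft_force: [-0.1, -0.3, -1.3]
gripper_width: 0.0665
grasp_force: 30.0
```

Call:
{"fn": "jog_arm", "kwargs": {"commands": [[0,0,0.01,0,0,0,0],[0,0,0.01,0,0,0,0]]}}

```text
time_s: 24.05
position: [0.5007, -0.1107, 0.2037]
orientation: [3.107, 0.468, 0.0]
ft_force: [0.1, 0.5, -1.9]
gripper_width: 0.0668
grasp_force: 30.0
```

Call:
{"fn": "jog_arm", "kwargs": {"commands": [[0,0,0.008,0,0,0,0],[0,0,0.008,0,0,0,0]]}}

```text
time_s: 24.25
position: [0.5007, -0.1107, 0.1998]
orientation: [3.107, 0.468, 0.0]
ft_force: [0.2, 1.2, -1.0]
gripper_width: 0.0664
grasp_force: 30.0
```

Call:
{"fn": "jog_arm", "kwargs": {"commands": [[0,0,0.008,0,0,0,0],[0,0,0.008,0,0,0,0]]}}

```text
time_s: 24.45
position: [0.5007, -0.1106, 0.1958]
orientation: [-3.107, -0.468, -0.0]
ft_force: [-0.4, 0.2, 0.3]
gripper_width: 0.0665
grasp_force: 30.0
```

Call:
{"fn": "jog_arm", "kwargs": {"commands": [[0,0,0.008,0,0,0,0],[0,0,0,0,0,0,0]]}}

```text
time_s: 24.65
position: [0.5005, -0.1106, 0.1936]
orientation: [-3.106, -0.468, 0.001]
ft_force: [-0.7, 0.5, -1.8]
gripper_width: 0.0665
grasp_force: 30.0
```

Call:
{"fn": "jog_arm", "kwargs": {"commands": [[0,0,0.007,0,0,0,0],[0,0,0,0,0,0,0]]}}

```text
time_s: 24.85
position: [0.5006, -0.1107, 0.192]
orientation: [-3.107, -0.467, 0.0]
ft_force: [-0.3, -0.1, -2.2]
gripper_width: 0.0665
grasp_force: 30.0
```

Call:
{"fn": "jog_arm", "kwargs": {"commands": [[0,0,0.006,0,0,0,0],[0,0,0,0,0,0,0]]}}

```text
time_s: 25.05
position: [0.5006, -0.1107, 0.1905]
orientation: [3.107, 0.468, -0.0]
ft_force: [-0.4, 0.5, -2.2]
gripper_width: 0.0663
grasp_force: 30.0
```

Call:
{"fn": "jog_arm", "kwargs": {"commands": [[0,0,0.006,0,0,0,0],[0,0,0,0,0,0,0]]}}

```text
time_s: 25.25
position: [0.5006, -0.1107, 0.189]
orientation: [-3.107, -0.468, 0.0]
ft_force: [0.7, -0.1, -1.6]
gripper_width: 0.0663
grasp_force: 30.0
```

Call:
{"fn": "jog_arm", "kwargs": {"commands": [[0,0,0.005,0,0,0,0],[0,0,0,0,0,0,0]]}}

```text
time_s: 25.45
position: [0.5006, -0.1107, 0.1878]
orientation: [-3.107, -0.468, 0.0]
ft_force: [-0.7, 0.5, -1.7]
gripper_width: 0.0659
grasp_force: 30.0
```

Call:
{"fn": "jog_arm", "kwargs": {"commands": [[0,0,0.005,0,0,0,0],[0,0,0,0,0,0,0]]}}

```text
time_s: 25.65
position: [0.5006, -0.1107, 0.1865]
orientation: [-3.107, -0.467, 0.0]
ft_force: [-0.4, 0.1, -1.5]
gripper_width: 0.0665
grasp_force: 30.0
```

Call:
{"fn": "jog_arm", "kwargs": {"commands": [[0,0,0.004,0,0,0,0],[0,0,0,0,0,0,0]]}}

```text
time_s: 25.85
position: [0.5006, -0.1106, 0.1855]
orientation: [-3.107, -0.468, 0.0]
ft_force: [0.5, 1.0, -0.7]
gripper_width: 0.0665
grasp_force: 30.0
```

Call:
{"fn": "jog_arm", "kwargs": {"commands": [[0,0,0.004,0,0,0,0],[0,0,0,0,0,0,0]]}}

```text
time_s: 26.05
position: [0.5007, -0.1106, 0.1846]
orientation: [-3.107, -0.468, 0.0]
ft_force: [0.2, -0.1, -0.8]
gripper_width: 0.0664
grasp_force: 30.0
```

Call:
{"fn": "jog_arm", "kwargs": {"commands": [[0,0,0.004,0,0,0,0],[0,0,0,0,0,0,0]]}}

```text
time_s: 26.25
position: [0.5008, -0.1105, 0.1837]
orientation: [-3.106, -0.468, -0.0]
ft_force: [-0.2, 1.6, 0.5]
gripper_width: 0.0661
grasp_force: 30.0
```

Call:
{"fn": "jog_arm", "kwargs": {"commands": [[0,0,0.004,0,0,0,0],[0,0,0,0,0,0,0]]}}

```text
time_s: 26.45
position: [0.5009, -0.1103, 0.1829]
orientation: [-3.106, -0.468, -0.001]
ft_force: [-1.0, 2.2, 2.3]
gripper_width: 0.0666
grasp_force: 30.0
```

Call:
{"fn": "jog_arm", "kwargs": {"commands": [[0,0,0.003,0,0,0,0],[0,0,0,0,0,0,0]]}}

```text
time_s: 26.65
position: [0.501, -0.1102, 0.1823]
orientation: [-3.106, -0.468, -0.001]
ft_force: [-1.9, 2.4, 5.6]
gripper_width: 0.0663
grasp_force: 30.0
```

Contact, light. I release, lift and retreat.

Call:
{"fn": "jog_arm", "kwargs": {"commands": [[0,0,0,0,0,0,1],[0,0,0,0,0,0,1],[0,0,0,0,0,0,1],[0,0,0,0,0,0,1],[0,0,0,0,0,0,1]]}}

```text
time_s: 27.15
position: [0.5006, -0.1109, 0.1818]
orientation: [3.106, 0.467, -0.0]
ft_force: [0.2, 0.6, 0.1]
gripper_width: 0.0876
grasp_force: 0.0
```

Call:
{"fn": "jog_arm", "kwargs": {"commands": [[0,0,-0.06,0,0,0,1],[0,0,-0.12,0,0,0,1],[0,0,-0.12,0,0,0,1],[0,0,-0.12,0,0,0,1],[0,-0.1,0,0,0,0,1]]}}

```text
time_s: 27.65
position: [0.496, -0.0896, 0.2908]
orientation: [3.105, 0.459, 0.011]
ft_force: [0.0, 0.3, -0.0]
gripper_width: 0.0879
grasp_force: 0.0
```

Call:
{"fn": "jog_arm", "kwargs": {"commands": [[0.03,-0.15,0,0,0,0,1],[0.03,-0.15,0,0,0,0,1],[0.03,-0.15,0,0,0,0,1],[0.03,-0.15,0,0,0,0,1],[0,0,0,0,0,0,1]]}}

```text
time_s: 28.15
position: [0.477, 0.0711, 0.2874]
orientation: [-3.103, -0.481, -0.002]
ft_force: [0.5, -0.9, -0.0]
gripper_width: 0.0874
grasp_force: 0.0
```

```bash
python3 - <<'E'
from h import *
o=get_obs();print(o['position'],o['joint_velocities'])
s=read_camera('side')[:,:,::-1];t=read_camera('top')[:,:,::-1]
cv2.imwrite('pics/f.png',np.hstack([cv2.resize(s[130:280,180:330],(400,400),interpolation=cv2.INTER_CUBIC),cv2.resize(t[150:270,230:350],(400,400),interpolation=cv2.INTER_CUBIC)]))
E
```

```text
[0.47695408 0.07113504 0.28741677] [0.0432254  0.00394264 0.08369162 0.00120752 0.02980784 0.00756772
 0.07003214]
```

View pics/f.png

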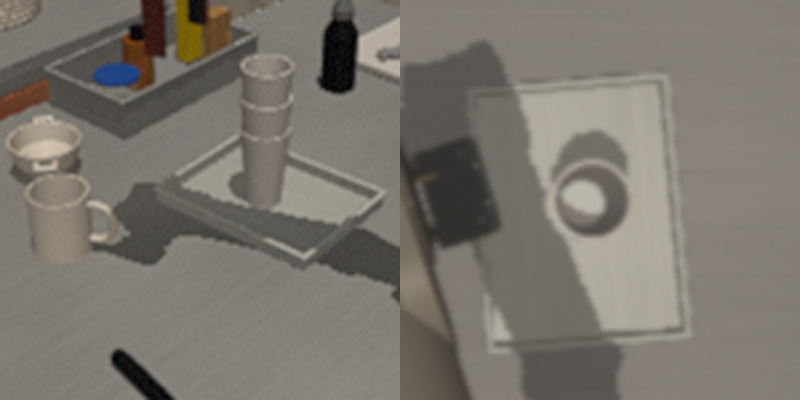

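The three beakers stand as an upright nest on the tray floor, with even rim steps at about (265,60), (265,100) and (265,135) in the crop. The bystanders in view have not moved and the gripper is clear.

```bash
python3 -c "
from workcell import *
print(hand_in())"
```

```text
the job is handed in; nothing more can be done
None
```

I handed the job in at about 28 s: the three beakers stand on the tray as one upright nest, each let go at first touch (about 6 N or less), and no other object was moved.

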